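# Set out the stacked porcelain palettes on their cork mats

### The arm

A 6-joint arm with a two-finger parallel gripper is mounted at the origin on the work surface. World frame = base frame: x ahead of the robot, y to its left, z up, the work surface at z = 0. Lengths are in m, angles in rad, forces in N, time in s.
With the tool pointing down it reaches from about 0.375 to 0.925 m from the base axis. Payload 5.7 kg.
Tool frame: the origin (TCP) lies at the very end of the fingers, on their centre line; the grasp point (between the pads) lies 19 mm behind it; z points along the fingers, y is the direction in which the jaws open and shut (so a half turn about z gives the same grasp; the last joint's range is limited). The gripper opens to 88 mm and grips with 3 to 60 N. Pads are 20 mm wide; open, the fingers measure 115 mm over their backs; the gripper's body (75 mm by 178 mm) begins 61 mm behind the grasp point.
Start: joints at [-1.302, 0.359, 1.51, -0, 1.272, -0.115], TCP at [0.225, -0.556, 0.223] pointing down, gripper open.
Joint ranges: [-2.97, 2.97], [-1.01, 2.36], [0.21, 2.38], [-0.96, 4.11], [0.2, 2.71], [-2.98, 2.98]. Speed limits (rad/s): [2.39, 2.39, 3.14, 3.14, 3.14, 3.14].

### API

Orientations are given as a unit quaternion [w, x, y, z].
In Python, from cell import arm, vision, job gives the robot as it stands.
- The arm moves only by the tool arm_command, never from a script. Its argument "targets" is a list of rows, each an object with "delta_pos": the shift along the world's x, y, z in cm, a list of three; "twist": the turn, a rotation vector about the world's x, y, z in degrees, a list of three; "grip": the closure in counts, from 0 (fully open) to 255 (shut). In form: [{"delta_pos": [dx, dy, dz], "twist": [ax, ay, az], "grip": grip}, ...]. A call has 1 to 8 rows; each row is the pose to reach, as a shift and turn from the pose commanded when the call began; what a row does not reach only later rows make up. A row lasts 1/10 s, in which the tool goes at most 50 mm and 8.59 degrees, less where a joint would pass 70% of its speed; a pose out of reach is approached as far as the arm can. A call with a gripper value outside its range is refused whole. The fingers move at their own pace and stop on an object; "grip_force" is the grip in N (left out, the last holds). Time passes only in rows, so rows that repeat a pose let the fingers close. It gives the time, the measured TCP pose, the force and the opening at its end, in the units of the state.
- arm.get_obs(): the state, without advancing time (a new reading comes with each control period).
- vision.snapshot(name): name is "scene" or "side" or "wrist"; returns a dict with "color" (400x640x3 uint8, red, green, blue), "intrinsics" (3x3 intrinsics, pixels), "dist_coeffs" ([k1, k2, p1, p2, k3] as OpenCV has them; the pictures are not rectified), "R" (3x3) and "t" (3): a world point X has camera coordinates R X + t; the wrist camera has in their place "tool_from_camera" (4x4, takes a point from camera to tool coordinates, whose origin is the TCP and whose axes are the flange's). Camera axes: x right, y down, z forward; pixel columns grow to the right and rows downward; lengths in m; the calibration is good to about 2 mm. A picture is of the moment at which its call begins: read the wrist's pose just before it. There is no depth.
- job.close_job(): hands the job in, once; it reports no verdict.
Trained networks look in a picture, given as the dict that the camera call returned (one of the last four; its "shot" number tells which), for a name from the list of things; names that differ only in an ending like _2 or _b are one class to them, and where a whole thing is asked for, a point or a joint stands for the part that bears it (a point fixed in the world has none). Each returns a list of dicts, best first, with "p" (0 to 1); they miss things now and then, are a little off and sometimes report something else, mostly with a low value. They report only what shows in the picture. A call takes as long as a camera call. They do not tell look-alikes from the thing itself.
- vision.recognise(query, picture): "location" ([x, y, z] in m, in world coordinates, good to about 4 mm: the middle of the surface that is visible of it).
- vision.trace(query, picture): "region" (400x640 bool, what is visible of it).
The state is a dict: "t": time; "joints": joint angles; "qd": joint speeds; "joint_torque": joint torques, N m; "position": TCP position; "ee_rot": TCP orientation; "force": force on the tool from outside, world axes, zero at the start; "wrist_torque": the same for the moment, N m; "finger_gap": finger opening in m.
Only numpy, scipy, OpenCV 4.12 (cv2) and the standard library are available. Lean on these libraries where they do the work, as an engineer would, in place of code of your own. Each camera call takes 0.05 s, during which the arm holds its last target.

### The job

Lay the watercolour table: take the stack of four white porcelain pieces apart from the top down, one piece at a time, and set each right side up in the middle of the cork mat cut to its own shape and size, with its sides in line with the mat's. Set the porcelain down rather than letting it drop, do not tip it, and leave the brush jar and the paint pot where they stand.

Things in the scene. Friction and masses are not known exactly. Their poses are not given: they have to be found in the camera images.
- round_dish: Small round dish of white porcelain, open on top, 44 mm diameter, 24 mm high, straight sides. Top piece of the stack. Origin: centre of its underside; z up.
- square_palette: Square white porcelain palette with four wells (walls in a cross), 56 x 56 mm, 24 mm high. Second from the top of the stack. x and y run along its sides. Origin: centre of its underside; z up.
- oblong_palette: Oblong white porcelain palette with three wells in a row, 112 mm long (x) by 60 mm wide (y), 24 mm high. Third from the top of the stack. Origin: centre of its underside; z up.
- long_palette: Long white porcelain palette with six wells in a row, 170 mm long (x) by 64 mm wide (y), 24 mm high. Bottom of the stack, standing on the bare table. The four pieces lie loosely one upon the rim of another, nearly centred and nearly parallel, 96 mm high in all; outer walls are upright, 4 to 5 mm thick, and firm enough to pinch. Each weighs 40 to 370 g. Origin: centre of its underside; z up.
- round_mat: Round cork mat, 64 mm diameter, 4 mm thick, fixed flat on the table: the place of the round dish. Origin: centre of its underside; z up.
- square_mat: Square cork mat, 76 x 76 mm, 4 mm thick, fixed: the place of the square palette. x and y along its sides. Origin: centre of its underside; z up.
- oblong_mat: Oblong cork mat, 132 mm (x) by 80 mm (y), 4 mm thick, fixed: the place of the oblong palette. Origin: centre of its underside; z up.
- long_mat: Long cork mat, 190 mm (x) by 84 mm (y), 4 mm thick, fixed: the place of the long palette. Origin: centre of its underside; z up.
- brush_jar: Glass jar, 82 mm diameter and 125 mm high, with paint brushes standing in it up to 200 mm above the table; stands loose to the right of the work, to be left alone. Origin: centre of its underside; z up.
- paint_bottle: Small closed paint pot, 48 mm diameter, 85 mm high, with a white cap; stands loose to the left of the work, to be left alone. Origin: centre of its underside; z up.
Not all that is in view belongs to the job. What is shaped like the long_palette but green or yellow is not meant.

How it is judged:
On the way, in this order (a step that is already met when the one before it is completed fails the run):
1. the round dish stands on its own mat (horizontal distance between round_dish and round_mat below 0.012 m and z of round_dish in the frame of round_mat between 0.002 and 0.0065 m and angle between round_dish's own z axis and vertical below 0.08 rad), for 0.2 s.
2. the square palette stands on its own mat (horizontal distance between square_palette and square_mat below 0.012 m and z of square_palette in the frame of square_mat between 0.002 and 0.0065 m and angle between square_palette's own z axis and vertical below 0.08 rad and (angle between the x axis of square_palette and the x axis of square_mat, either way round below 0.2 rad or angle between the x axis of square_palette and the y axis of square_mat, either way round below 0.2 rad)), for 0.2 s.
3. the oblong palette stands on its own mat (horizontal distance between oblong_palette and oblong_mat below 0.012 m and z of oblong_palette in the frame of oblong_mat between 0.002 and 0.0065 m and angle between oblong_palette's own z axis and vertical below 0.08 rad and angle between the x axis of oblong_palette and the x axis of oblong_mat, either way round below 0.2 rad), for 0.2 s.
4. the long palette stands on its own mat (horizontal distance between long_palette and long_mat below 0.012 m and z of long_palette in the frame of long_mat between 0.002 and 0.0065 m and angle between long_palette's own z axis and vertical below 0.08 rad and angle between the x axis of long_palette and the x axis of long_mat, either way round below 0.2 rad), for 0.2 s.
At the end, for the whole second after the job is handed in: Each piece stands upright (within 0.08 rad) flat on the mat of its own shape, centred within 12 mm, its sides (except the round dish) within 0.2 rad of the mat's (half turns, or quarter turns of the square, count the same); all are released and at rest (all of step 1 and all of step 2 and all of step 3 and all of step 4 and contact force between each of round_dish, square_palette, oblong_palette, long_palette and the fingers below 0.2 N and linear speed of each of round_dish, square_palette, oblong_palette, long_palette below 0.02 m/s and angular speed of each of round_dish, square_palette, oblong_palette, long_palette below 0.2 rad/s); the robot touches nothing.
It fails at once if the brush jar is moved by more than 20 mm or tipped (distance of brush_jar from where it was at the start of the episode above 0.02 m or angle between brush_jar's own z axis and vertical above 0.3 rad).
It fails at once if the paint pot is moved by more than 20 mm or tipped (distance of paint_bottle from where it was at the start of the episode above 0.02 m or angle between paint_bottle's own z axis and vertical above 0.3 rad).
It fails at once if a porcelain piece is tipped by more than 0.5 rad (angle between any of round_dish, square_palette, oblong_palette, long_palette's own z axis and vertical above 0.5 rad).
It fails at once if a porcelain piece is dropped (free of the fingers and moving faster than 0.6 m/s, a fall of about 2 cm) ((linear speed of round_dish above 0.6 m/s and contact force between round_dish and the fingers below 0.2 N) or (linear speed of square_palette above 0.6 m/s and contact force between square_palette and the fingers below 0.2 N) or (linear speed of oblong_palette above 0.6 m/s and contact force between oblong_palette and the fingers below 0.2 N) or (linear speed of long_palette above 0.6 m/s and contact force between long_palette and the fingers below 0.2 N)).
It also fails if it takes over 109 s, if anything falls off the work surface, if the arm or the gripper's body presses on something with over 40 N, if the wrist force passes 120 N, or if a joint passes its speed limit or range.

## Working session

There is one attempt and no reset: what is moved stays moved. The work goes in short steps, Python scripts to look and compute and a tool call to move; the robot and the scene stay as the last step left them, time stands still between calls to the robot, and variables do not carry over. Pictures are saved under pics/ and viewed, and the job is handed in when it is done.

Besides the shell and the picture viewer there is one more tool, called after "Request:" as name(argument=value, ...) on one line, values as JSON. arm_command: Moves the arm, as the interface text tells. Its arguments: {"type":"object","properties":{"targets":{"type":"array"},"grip_force":{"type":"number"}},"required":["targets"]}

```bash
ls; mkdir -p pics; python3 - <<'E'
from cell import arm, vision, job
import cv2
o=arm.get_obs(); print(o)
for n in ("scene","side","wrist"):
    s=vision.snapshot(n); cv2.imwrite(f"pics/{n}0.png",s["color"][:,:,::-1])
    print(n,{k:v for k,v in s.items() if k!="color"})
E
```

```text
pics
{'t': 0.0, 'joints': array([-1.30210415e+00,  3.59527799e-01,  1.51142255e+00,  2.10625069e-05,
        1.27247519e+00, -1.15143535e-01]), 'qd': array([ 0.00035871, -0.00058419, -0.00198299,  0.00038156,  0.00066017,
        0.00083792]), 'joint_torque': array([-2.97573912e-03, -5.15388894e+01, -2.70725548e+01,  6.70491136e-02,
        3.50791274e-02, -1.27454109e-04]), 'position': array([ 0.22448216, -0.55569138,  0.22179977]), 'ee_rot': array([-9.14513877e-04,  9.81640406e-01,  1.90738759e-01, -6.02564629e-05]), 'force': array([-0.32435644,  0.19824234, -0.39178654]), 'wrist_torque': array([-0.02376111, -0.01903559,  0.00903316]), 'finger_gap': 0.08804571985619868}
scene {'intrinsics': array([[362.76038158,   0.        , 319.95718046],
       [  0.        , 362.76038158, 197.60041537],
       [  0.        ,   0.        ,   1.        ]]), 'dist_coeffs': array([-0.00258595,  0.        ,  0.        ,  0.        ,  0.        ]), 'R': array([[-0.32930523,  0.94400636, -0.02025   ],
       [ 0.59131736,  0.18945907, -0.783868  ],
       [-0.73613982, -0.27010601, -0.62059722]]), 't'
[... 474 characters left out ...]
, 't': array([0.37482926, 0.28924632, 1.1437966 ]), 'shot': 2}
wrist {'intrinsics': array([[297.75056884,   0.        , 311.94054289],
       [  0.        , 297.75056884, 202.91018311],
       [  0.        ,   0.        ,   1.        ]]), 'dist_coeffs': array([-0.01252876,  0.        ,  0.        ,  0.        ,  0.        ]), 'tool_from_camera': array([[-2.12856041e-04, -9.67916216e-01, -2.51273066e-01,
         6.83504589e-02],
       [ 9.99999974e-01, -1.85873515e-04, -1.31116505e-04,
        -4.54266610e-04],
       [ 8.02047832e-05, -2.51273087e-01,  9.67916230e-01,
        -1.62774039e-01],
       [ 0.00000000e+00,  0.00000000e+00,  0.00000000e+00,
         1.00000000e+00]]), 'shot': 3}
```

View pics/scene0.png

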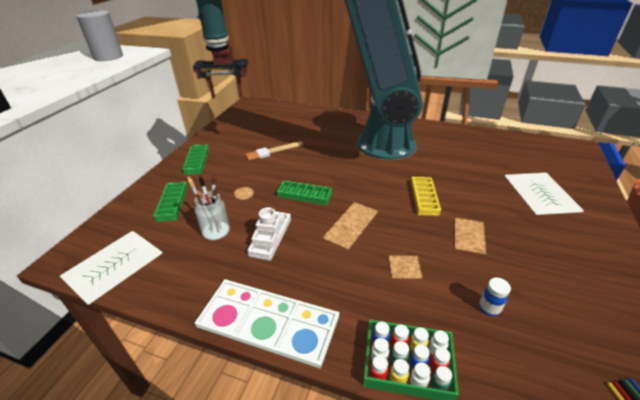

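View pics/side0.png

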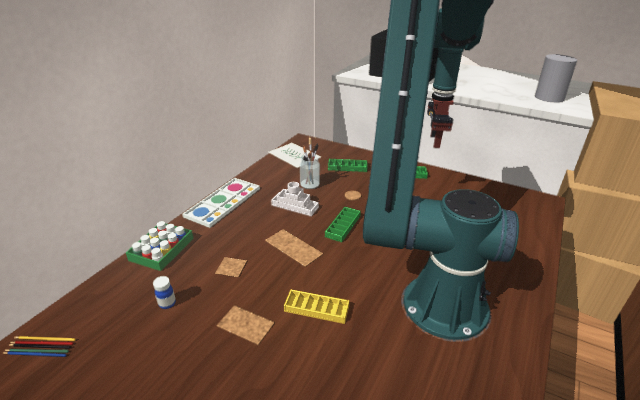

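View pics/wrist0.png

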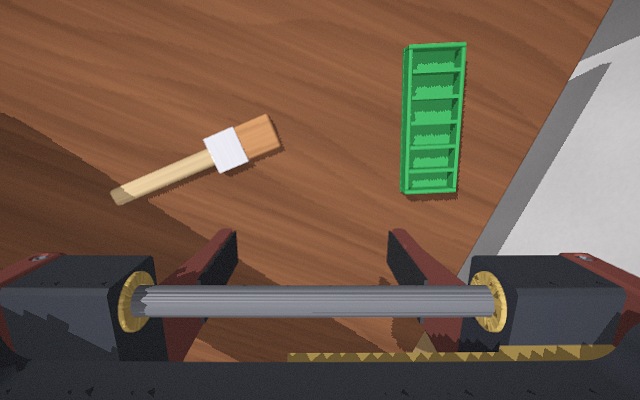

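The scene view shows the stack at about (268,232), the jar at (212,215), and the mats: round (243,193), long (351,225), square (405,267), oblong (470,236). The paint pot is at (495,296). The green and yellow trays are decoys.

```bash
cat > h.py <<'E'
from cell import arm, vision, job
import numpy as np, cv2
from scipy.spatial.transform import Rotation as Rn
def cam(s,obs=None):
    if "R" in s: return s["R"],s["t"]
    q=obs["ee_rot"]; R=Rn.from_quat([q[1],q[2],q[3],q[0]]).as_matrix()
    T=np.eye(4);T[:3,:3]=R;T[:3,3]=obs["position"]
    W=np.linalg.inv(T@s["tool_from_camera"]); return W[:3,:3],W[:3,3]
def toplane(s,px,z,obs=None):
    R,t=cam(s,obs); u=cv2.undistortPoints(np.array(px,float).reshape(-1,1,2),s["intrinsics"],s["dist_coeffs"])[:,0]
    d=np.c_[u,np.ones(len(u))]@R; c=-R.T@t
    return (c+d*((z-c[2])/d[:,2])[:,None])
def proj(s,X,obs=None):
    R,t=cam(s,obs); return cv2.projectPoints(np.array(X,float).reshape(-1,1,3),cv2.Rodrigues(R)[0],t,s["intrinsics"],s["dist_coeffs"])[0][:,0]
def snap(n,f=None):
    o=arm.get_obs(); s=vision.snapshot(n)
    if f: cv2.imwrite(f"pics/{f}.png",s["color"][:,:,::-1])
    return o,s
def rect(s,mask,z,obs=None):
    c=max(cv2.findContours(mask.astype(np.uint8),cv2.RETR_EXTERNAL,cv2.CHAIN_APPROX_NONE)[0],key=cv2.contourArea)[:,0]
    P=toplane(s,c,z,obs)[:,:2]
    return cv2.minAreaRect((P*1000).astype(np.float32)),mask.sum()
E
python3 - <<'E'
from h import *
np.set_printoptions(precision=4,suppress=True)
for n in("scene","side"):
    o,s=snap(n)
    for q in ["round_mat","square_mat","oblong_mat","long_mat","brush_jar","paint_bottle","round_dish","square_palette","oblong_palette","long_palette"]:
        r=vision.recognise(q,s); print(n,q,[(np.round(a["location"],4),round(a["p"],2)) for a in r[:4]])
        if "mat" in q:
            for a in vision.trace(q,s)[:2]: print("   ",round(a["p"],2),rect(s,a["region"],.004))
print(arm.get_obs()["t"])
E
```

```text
scene round_mat [(array([ 0.4754, -0.3889,  0.0062]), 0.74)]
    0.58 (((469.7818603515625, -389.4471740722656), (56.55081558227539, 63.104820251464844), 83.92579650878906), np.int64(167))
scene square_mat [(array([0.6282, 0.1719, 0.0026]), 0.81)]
    0.96 (((625.5934448242188, 171.91644287109375), (75.11798095703125, 73.55430603027344), 18.155166625976562), np.int64(618))
scene oblong_mat [(array([0.456 , 0.3311, 0.0048]), 0.86)]
    0.79 (((445.99969482421875, 330.6012878417969), (140.2972412109375, 78.5065689086914), 3.027804136276245), np.int64(953))
scene long_mat [(array([ 0.515 , -0.0039,  0.0031]), 0.75)]
    0.75 (((507.43084716796875, -7.229713439941406), (87.14712524414062, 194.2908172607422), 76.68744659423828), np.int64(1253))
    0.18 (((625.645263671875, 171.75924682617188), (75.11810302734375, 77.78234100341797), 18.153898239135742), np.int64(655))
scene brush_jar [(array([ 0.6818, -0.3648,  0.0993]), 0.71)]
scene paint_bottle [(array([0.6999, 0.3792, 0.0587]), 0.63), (array([0.4533, 0.3317, 0.0038]), 0.33)]
scene round_dish []
scene square_palette [(array([ 0.6569, -
[... 1089 characters left out ...]
.0075,  0.0038]), 0.93)]
    0.74 (((507.0525207519531, -7.804595947265625), (85.19246673583984, 194.7976531982422), 76.61206817626953), np.int64(957))
side brush_jar [(array([ 0.6498, -0.3528,  0.0921]), 0.67), (array([0.6725, 0.3884, 0.0521]), 0.67)]
side paint_bottle [(array([0.674 , 0.3861, 0.0536]), 0.69)]
side round_dish [(array([ 0.6255, -0.1983,  0.0848]), 0.56)]
side square_palette [(array([ 0.6117, -0.1903,  0.0646]), 0.69), (array([ 0.6248, -0.1982,  0.0851]), 0.19)]
side oblong_palette [(array([ 0.6122, -0.1894,  0.0375]), 0.51)]
side long_palette [(array([0.3101, 0.19  , 0.012 ]), 0.95), (array([ 0.4139, -0.1873,  0.0177]), 0.72), (array([ 0.5885, -0.1881,  0.014 ]), 0.54)]
1.65
```

Request:
arm_command(targets=[{"delta_pos": [3,3,2],"twist": [0,0,0],"grip": 0},{"delta_pos": [6,6,4],"twist": [0,0,0],"grip": 0},{"delta_pos": [9,9,6],"twist": [0,0,0],"grip": 0},{"delta_pos": [12,12,7],"twist": [0,0,0],"grip": 0},{"delta_pos": [15.5,15.5,8],"twist": [0,0,0],"grip": 0},{"delta_pos": [19,19,8],"twist": [0,0,0],"grip": 0},{"delta_pos": [22,22,8],"twist": [0,0,0],"grip": 0},{"delta_pos": [25,25,8],"twist": [0,0,0],"grip": 0}])

```text
t: 2.45
position: [0.4759, -0.3047, 0.303]
ee_rot: [0.0, 0.982, 0.191, 0.0]
force: [-0.1, -0.0, 0.0]
finger_gap: 0.0881
```

Request:
arm_command(targets=[{"delta_pos": [3,3,0],"twist": [0,0,0],"grip": 0},{"delta_pos": [6,6,0],"twist": [0,0,0],"grip": 0},{"delta_pos": [9,9,0],"twist": [0,0,0],"grip": 0},{"delta_pos": [12,11,0],"twist": [0,0,0],"grip": 0},{"delta_pos": [14,11,0],"twist": [0,0,0],"grip": 0},{"delta_pos": [14,11,0],"twist": [0,0,0],"grip": 0},{"delta_pos": [14,11,0],"twist": [0,0,0],"grip": 0}])

```text
t: 3.15
position: [0.6143, -0.1963, 0.3022]
ee_rot: [-0.0, 0.982, 0.191, -0.001]
force: [-0.6, 0.9, 0.4]
finger_gap: 0.0877
```

```bash
python3 - <<'E'
from h import *
o,s=snap("wrist","w1"); print(o["t"],o["position"],o["ee_rot"],o["qd"].round(3))
for q in ["round_dish","square_palette","oblong_palette","long_palette","brush_jar"]:
    print(q,[(np.round(a["location"],4),round(a["p"],2)) for a in vision.recognise(q,s)[:3]])
E
```

```text
3.15 [ 0.61430284 -0.19626368  0.30221216] [-1.85374948e-04  9.81599103e-01  1.90952553e-01 -5.37793019e-04] [-0.016 -0.015  0.019  0.     0.003  0.   ]
round_dish [(array([ 0.6281, -0.2128,  0.0809]), 0.79)]
square_palette [(array([ 0.6333, -0.1952,  0.0679]), 0.68)]
oblong_palette [(array([ 0.6643, -0.2125,  0.0281]), 0.68)]
long_palette [(array([ 0.6003, -0.2089,  0.0092]), 0.95), (array([ 0.4291, -0.1877,  0.0042]), 0.9), (array([ 0.6425, -0.5626,  0.0101]), 0.65)]
brush_jar [(array([ 0.6598, -0.3682,  0.1039]), 0.56), (array([ 0.4904, -0.3784,  0.0036]), 0.19)]
```

View pics/w1.png

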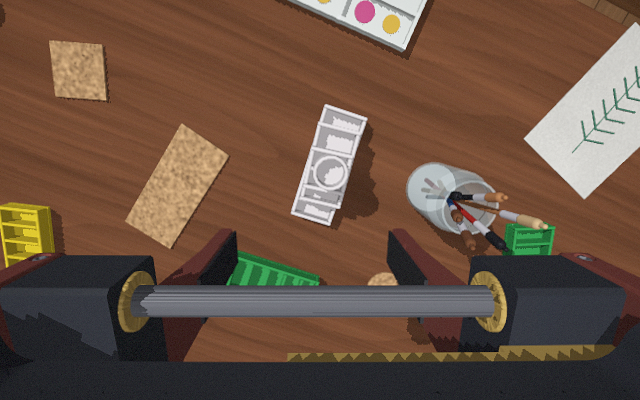

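```bash
python3 - <<'E'
import cv2
i=cv2.imread("pics/w1.png")[95:235,280:380]
i=cv2.resize(i,None,fx=4.2,fy=4.2,interpolation=cv2.INTER_CUBIC)
for k in range(0,100,10): cv2.putText(i,str(280+k),(int(k*4.2),10),0,.35,(0,255,0),1)
for k in range(0,140,10): cv2.putText(i,str(95+k),(0,int(k*4.2)+4),0,.35,(0,255,0),1)
cv2.imwrite("pics/w1z.png",i)
E
```

```text
(no output)
```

View pics/w1z.png

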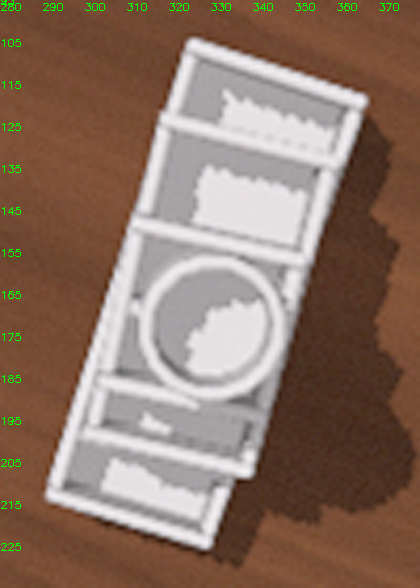

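```bash
python3 - <<'E'
from h import *
np.set_printoptions(precision=1,suppress=True)
o,s=snap("wrist")
def f(px,z):
    P=toplane(s,px,z,o)[:,:2]*1000; print(z,P.tolist() if 0 else P.round(1).tolist()); 
    if len(P)==4:
        print("  c",P.mean(0), [round(float(np.linalg.norm(P[i]-P[(i+1)%4])),1) for i in range(4)],[np.degrees(np.arctan2(*(P[(i+1)%4]-P[i])[::-1])).round(1) for i in range(4)])
f([(325,104.5),(367,118.5),(330.5,225.5),(291,213)],.024)
f([(319,123.5),(361,134),(340,208),(298,198)],.048)
f([(312.5,148),(353,158),(344,194),(303,185)],.072)
c=np.array([331,172]);f([c],.096);f([c+(17.5,0),c-(17.5,0)],.096);f([c+(0,17.3),c-(0,17.3)],.096)
E
```

```text
0.024 [[711.0, -177.1], [715.8, -240.1], [547.7, -254.2], [543.7, -189.6]]
  c [ 629.6 -215.3] [63.2, 168.6, 64.7, 167.7] [np.float64(-85.6), np.float64(-175.2), np.float64(93.6), np.float64(4.3)]
0.048 [[683.4, -178.7], [692.0, -237.2], [584.7, -252.1], [575.8, -189.9]]
  c [ 634.  -214.5] [59.2, 108.3, 62.8, 108.1] [np.float64(-81.6), np.float64(-172.1), np.float64(98.1), np.float64(6.0)]
0.072 [[651.2, -182.1], [659.1, -236.3], [610.1, -244.7], [600.9, -188.6]]
  c [ 630.3 -212.9] [54.8, 49.7, 56.9, 50.7] [np.float64(-81.8), np.float64(-170.3), np.float64(99.3), np.float64(7.4)]
0.096 [[634.0, -213.9]]
0.096 [[642.2, -234.2], [625.8, -193.6]]
0.096 [[613.7, -222.4], [653.8, -205.6]]
```

```bash
python3 - <<'E'
from h import *
np.set_printoptions(precision=4,suppress=True)
print(arm.get_obs()["joints"])
for n in("wrist","scene","side"):
    o,s=snap(n)
    r=vision.trace("brush_jar",s)
    for a in r[:2]:
        m=a["region"]; ys,xs=np.where(m); print(n,round(a["p"],2),m.sum(),xs.min(),xs.max(),ys.min(),ys.max(),xs.mean(),ys.mean())
    if n!="wrist":
        # overlay guess
        im=s["color"][:,:,::-1].copy()
        th=np.linspace(0,2*np.pi,60)
        for c,col in (((0.66,-0.36),(0,0,255)),((0.67,-0.37),(255,0,0))):
            for z in(0,.125):
                p=proj(s,np.c_[c[0]+.041*np.cos(th),c[1]+.041*np.sin(th),0*th+z])
                cv2.polylines(im,[p.astype(int)],True,col)
        x0,y0=(150,150) if n=="scene" else (270,120)
        cv2.imwrite(f"pics/jar_{n}.png",cv2.resize(im[y0:y0+110,x0:x0+140],None,fx=5,fy=5))
    else:
        im=s["color"][:,:,::-1].copy()
        th=np.linspace(0,2*np.pi,60)
        for c,col in (((0.66,-0.36),(0,0,255)),((0.67,-0.37),(255,0,0))):
            for z in(0,.125):
                p=proj(s,np.c_[c[0]+.041*np.cos(th),c[1]+.041*np.sin(th),0*th+z],o)
                cv2.polylines(im,[p.astype(int)],True,col)
        cv2.imwrite("pics/jar_w.png",cv2.resize(im[130:270,380:560],None,fx=4,fy=4))
E
```

```text
[-0.4172  0.3681  1.2966  0.      1.4767  0.7707]
wrist 0.87 5724 405 546 163 250 459.6142557651992 202.15513626834382
scene 0.83 1453 189 228 176 239 209.90777701307638 211.68479008947006
side 0.75 739 299 320 139 188 309.7807848443843 168.91610284167794
```

View pics/jar_w.png

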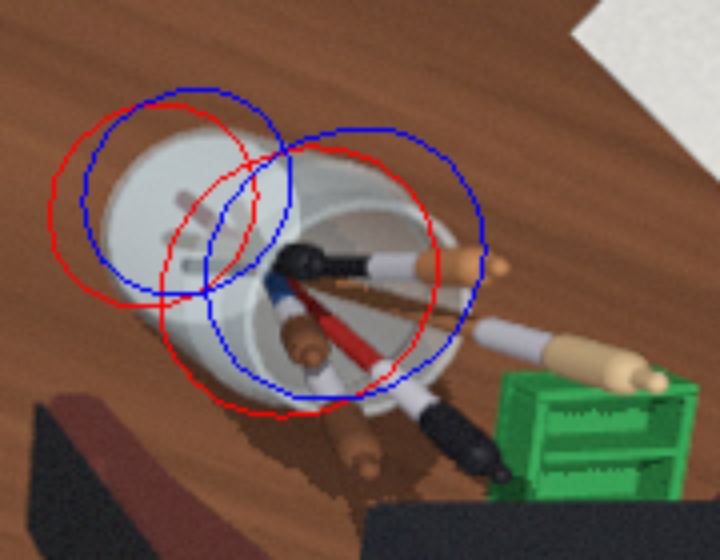

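View pics/jar_scene.png

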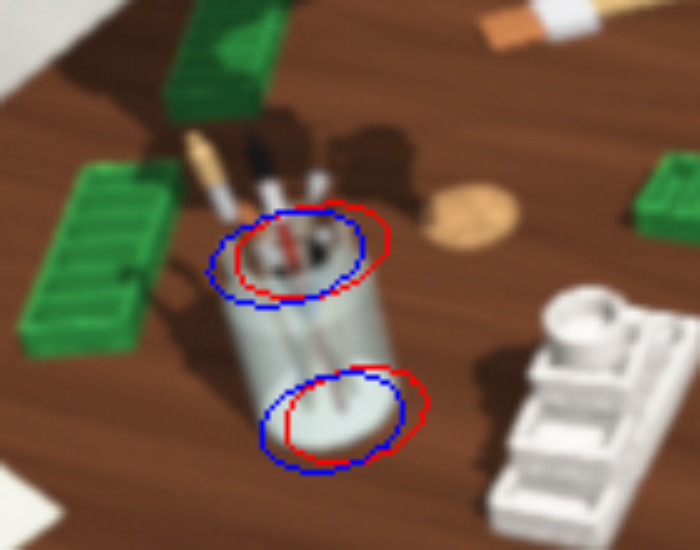

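```bash
cat >> h.py <<'E'
def box(c,yaw,L,W,z):
    a=np.radians(yaw);R=np.array([[np.cos(a),-np.sin(a)],[np.sin(a),np.cos(a)]])
    P=np.array([[L,W],[L,-W],[-L,-W],[-L,W]])/2@R.T+c
    return np.c_[P,np.full(4,z)]
def circ(c,r,z):
    th=np.linspace(0,2*np.pi,40);return np.c_[c[0]+r*np.cos(th),c[1]+r*np.sin(th),0*th+z]
def draw(im,s,X,col,o=None): cv2.polylines(im,[(proj(s,X,o)*16).astype(np.int32)],True,col,1,0,4)
E
python3 - <<'E'
from h import *
for n in("scene","side","wrist"):
    o,s=snap(n)
    if n=="wrist":
        for q in("long_mat","square_mat"):
            for a in vision.trace(q,s)[:1]: print(q,a["p"],rect(s,a["region"],.004,o))
    im=cv2.resize(s["color"][:,:,::-1],None,fx=4,fy=4,interpolation=cv2.INTER_CUBIC); s["intrinsics"]=np.diag([4,4,1])@s["intrinsics"]
    for X,c in((box((.6296,-.2153),4.4,170,64,24)if 0 else box((.6296,-.2153),4.4,.170,.064,.024),(0,0,255)),(box((.632,-.2145),6,.112,.06,.048),(0,160,0)),(box((.632,-.2135),8,.056,.056,.072),(255,0,0)),(circ((.634,-.2139),.022,.096),(200,0,200)),(box((.5075,-.0075),-13.4,.19,.084,.004),(0,0,255))):
        draw(im,s,X,c,o)
    x0,y0={"scene":(230,175),"side":(250,160),"wrist":(220,90)}[n]
    cv2.imwrite(f"pics/ov_{n}.png",im[y0*4:y0*4+480,x0*4:x0*4+600])
E
```

```text
long_mat 0.61 (((506.7415771484375, -5.40277099609375), (86.16766357421875, 192.16622924804688), 76.4573745727539), np.int64(6283))
square_mat 0.62 (((621.9754028320312, 172.71322631835938), (78.08470153808594, 80.59870147705078), 16.65751075744629), np.int64(2976))
```

View pics/ov_scene.png

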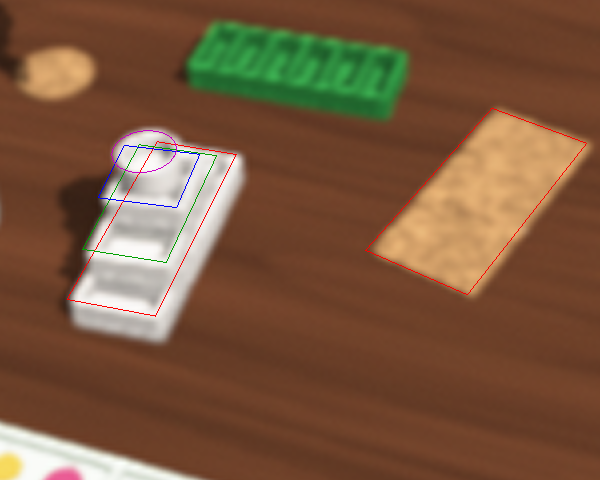

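View pics/ov_side.png

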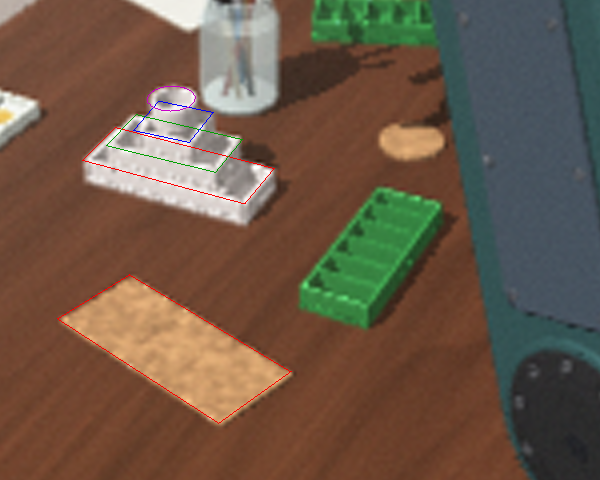

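View pics/ov_wrist.png

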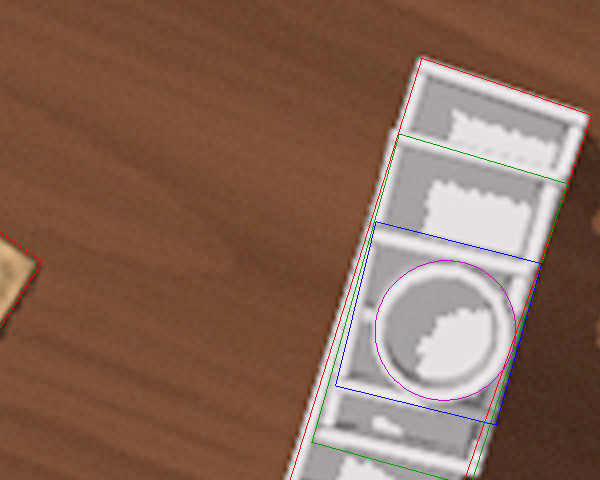

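Request:
arm_command(targets=[{"delta_pos": [1,-1,-4],"twist": [0,0,0],"grip": 0},{"delta_pos": [1.9,-1.7,-8],"twist": [0,0,0],"grip": 0},{"delta_pos": [1.9,-1.7,-12],"twist": [0,0,0],"grip": 0},{"delta_pos": [1.9,-1.7,-16],"twist": [0,0,0],"grip": 0},{"delta_pos": [1.9,-1.7,-18],"twist": [0,0,0],"grip": 0},{"delta_pos": [1.9,-1.7,-18],"twist": [0,0,0],"grip": 0}], grip_force=15)

```text
t: 4.65
position: [0.631, -0.2121, 0.1187]
ee_rot: [-0.002, 0.982, 0.191, -0.003]
force: [-0.3, 0.0, -0.2]
finger_gap: 0.0877
```

```bash
python3 - <<'E'
from h import *
o,s=snap("wrist","w2"); print(o["t"],o["position"])
o,s=snap("scene","s2")
im=s["color"][150:270,200:350,::-1]; cv2.imwrite("pics/s2z.png",cv2.resize(im,None,fx=4,fy=4))
E
```

```text
4.65 [ 0.63103035 -0.21214556  0.11874742]
```

View pics/w2.png

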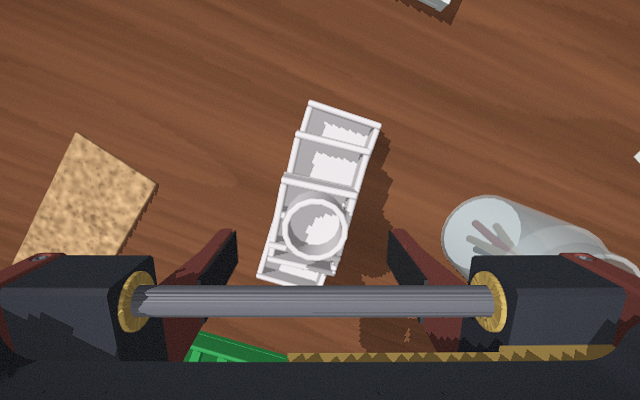

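View pics/s2z.png

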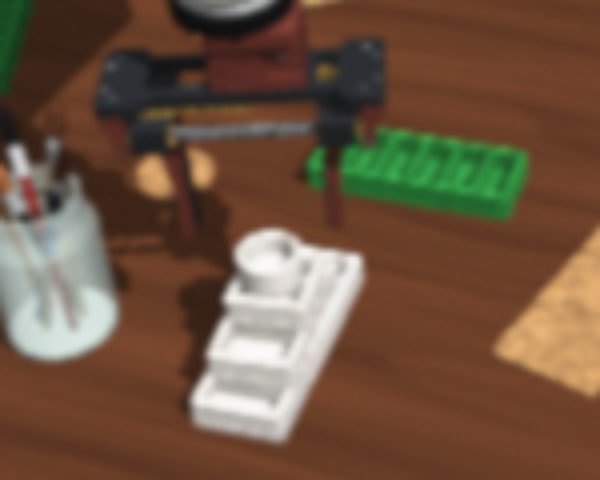

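```bash
python3 - <<'E'
from h import *
i=cv2.imread("pics/w2.png")[95:295,245:395]
i=cv2.resize(i,None,fx=3,fy=3,interpolation=cv2.INTER_CUBIC)
for k in range(0,150,10): cv2.putText(i,str(245+k),(int(k*3),8),0,.3,(0,255,0),1)
for k in range(0,200,10): cv2.putText(i,str(95+k),(0,int(k*3)+4),0,.3,(0,255,0),1)
cv2.imwrite("pics/w2z.png",i)
o,s=snap("wrist");print(o["position"],o["qd"])
print(toplane(s,[(314,229.5),(282,229.5),(348,229.5)],.096,o))
print(toplane(s,[(283,177),(356,189)],.072,o))
E
```

```text
[ 0.63398558 -0.21346073  0.1229569 ] [ 0.00026013 -0.02672418 -0.02614905 -0.00135017 -0.00081497  0.00063079]
[[ 0.6348623  -0.21408152  0.096     ]
 [ 0.62678636 -0.19407831  0.096     ]
 [ 0.64343781 -0.23533816  0.096     ]]
[[ 0.65588608 -0.18145858  0.072     ]
 [ 0.66758956 -0.23419719  0.072     ]]
```

View pics/w2z.png

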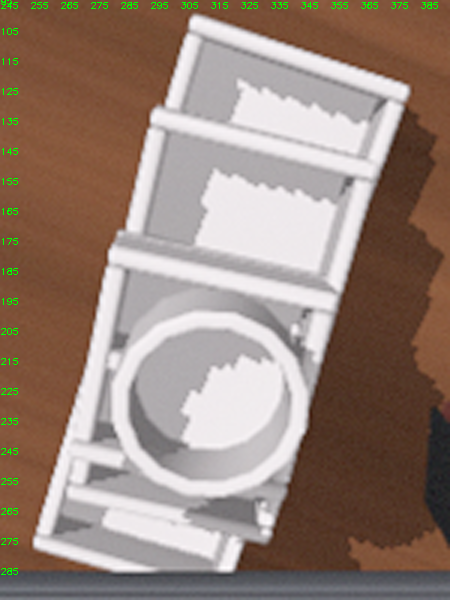

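Request:
arm_command(targets=[{"delta_pos": [0,0,-2.5],"twist": [0,0,0],"grip": 0},{"delta_pos": [0,0,-4.5],"twist": [0,0,0],"grip": 0},{"delta_pos": [0,0,-4.5],"twist": [0,0,0],"grip": 0},{"delta_pos": [0,0,-4.5],"twist": [0,0,0],"grip": 255},{"delta_pos": [0,0,-4.5],"twist": [0,0,0],"grip": 255},{"delta_pos": [0,0,-4.5],"twist": [0,0,0],"grip": 255},{"delta_pos": [0,0,-4.5],"twist": [0,0,0],"grip": 255},{"delta_pos": [0,0,-4.5],"twist": [0,0,0],"grip": 255}], grip_force=15)

```text
t: 5.6
position: [0.634, -0.2135, 0.0782]
ee_rot: [0.0, 0.982, 0.191, 0.0]
force: [-0.4, -0.2, -0.2]
finger_gap: 0.0512
```

Still closing (51 mm); I'll let it finish.

Request:
arm_command(targets=[{"delta_pos": [0,0,0],"twist": [0,0,0],"grip": 255},{"delta_pos": [0,0,0],"twist": [0,0,0],"grip": 255},{"delta_pos": [0,0,0],"twist": [0,0,0],"grip": 255},{"delta_pos": [0,0,0],"twist": [0,0,0],"grip": 255}])

```text
t: 6.0
position: [0.6338, -0.2133, 0.0778]
ee_rot: [-0.0, 0.982, 0.191, 0.0]
force: [-1.0, 0.2, 3.4]
finger_gap: 0.0435
```

Request:
arm_command(targets=[{"delta_pos": [0,0,0.5],"twist": [0,0,0],"grip": 255},{"delta_pos": [0,0,2],"twist": [0,0,0],"grip": 255},{"delta_pos": [0,0,5],"twist": [0,0,0],"grip": 255},{"delta_pos": [0,0,8],"twist": [0,0,0],"grip": 255},{"delta_pos": [-1,-1,10],"twist": [0,0,0],"grip": 255},{"delta_pos": [-3.5,-3.5,10],"twist": [0,0,0],"grip": 255},{"delta_pos": [-6,-6,10],"twist": [0,0,0],"grip": 255},{"delta_pos": [-8.5,-9,10],"twist": [0,0,0],"grip": 255}])

```text
t: 6.8
position: [0.5481, -0.3036, 0.1791]
ee_rot: [0.0, 0.982, 0.191, 0.001]
force: [-0.5, -0.7, -0.5]
finger_gap: 0.0434
```

Request:
arm_command(targets=[{"delta_pos": [-2.5,-2.8,0],"twist": [0,0,0],"grip": 255},{"delta_pos": [-5.0,-5.7,0],"twist": [0,0,0],"grip": 255},{"delta_pos": [-7.0,-7.8,-2],"twist": [0,0,0],"grip": 255},{"delta_pos": [-7.9,-8.6,-5],"twist": [0,0,0],"grip": 255},{"delta_pos": [-7.9,-8.6,-8],"twist": [0,0,0],"grip": 255},{"delta_pos": [-7.9,-8.6,-10],"twist": [0,0,0],"grip": 255},{"delta_pos": [-7.9,-8.6,-10],"twist": [0,0,0],"grip": 255},{"delta_pos": [-7.9,-8.6,-10],"twist": [0,0,0],"grip": 255}])

```text
t: 7.6
position: [0.47, -0.3896, 0.0785]
ee_rot: [0.0, 0.982, 0.191, 0.0]
force: [-0.1, 0.0, -0.0]
finger_gap: 0.0432
```

```bash
python3 - <<'E'
from h import *
o,s=snap("wrist","w3"); print(o["t"],o["position"],o["finger_gap"])
o,s=snap("scene")
im=s["color"][140:260,170:320,::-1]; cv2.imwrite("pics/s3z.png",cv2.resize(im,None,fx=4,fy=4))
E
```

```text
7.6 [ 0.4699632  -0.38958634  0.07848581] 0.04317469628706178
```

View pics/w3.png

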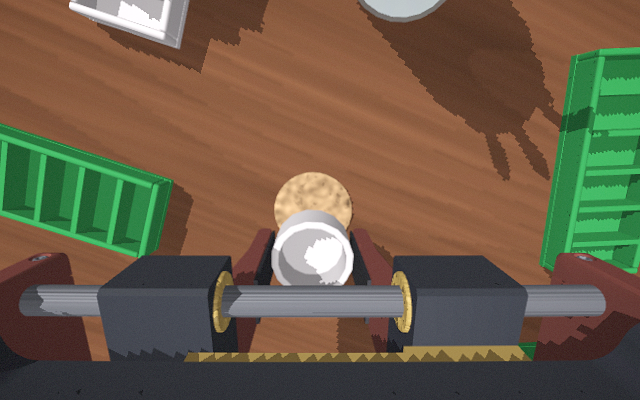

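View pics/s3z.png

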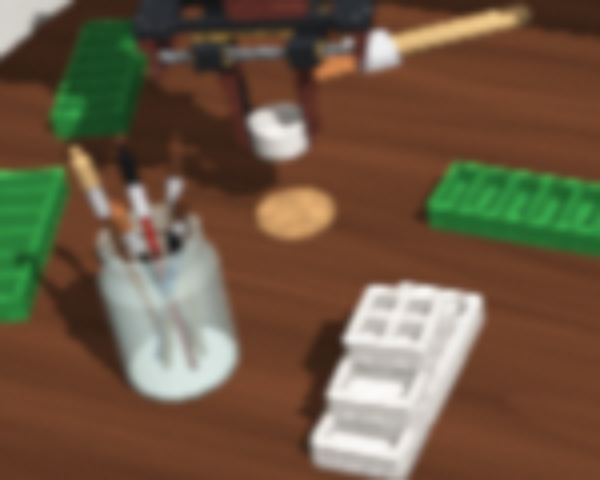

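```bash
python3 - <<'E'
from h import *
o,s=snap("wrist"); print(o["position"])
print(toplane(s,[(313.5,209.5),(275,207),(352,207),(313,172)],.004,o), toplane(s,[(312.5,258)],o["position"][2]+.018,o))
a=vision.trace("round_mat",s)
for r in a[:2]: print(r["p"],rect(s,r["region"],.004,o))
E
```

```text
[ 0.47070989 -0.39019058  0.07938652]
[[ 0.47195636 -0.39076369  0.004     ]
 [ 0.46201495 -0.3603435   0.004     ]
 [ 0.48589691 -0.41958648  0.004     ]
 [ 0.50086431 -0.37861008  0.004     ]] [[ 0.47127471 -0.38971834  0.09738652]]
0.75 (((479.2042541503906, -385.50885009765625), (45.42756652832031, 63.215118408203125), 22.86072540283203), np.int64(2676))
```

Request:
arm_command(targets=[{"delta_pos": [0,0,-3],"twist": [0,0,0],"grip": 255},{"delta_pos": [0,0,-5.5],"twist": [0,0,0],"grip": 255},{"delta_pos": [0,0,-6.5],"twist": [0,0,0],"grip": 255},{"delta_pos": [0,0,-6.7],"twist": [0,0,0],"grip": 255},{"delta_pos": [0,0,-6.85],"twist": [0,0,0],"grip": 255},{"delta_pos": [0,0,-6.9],"twist": [0,0,0],"grip": 255},{"delta_pos": [0,0,-6.9],"twist": [0,0,0],"grip": 255}])

```text
t: 8.5
position: [0.4703, -0.3899, 0.0098]
ee_rot: [0.001, 0.982, 0.191, 0.001]
force: [-0.3, 1.9, 4.0]
finger_gap: 0.0431
```

Contact, 4 N upward: it's down. Release.

Request:
arm_command(targets=[{"delta_pos": [0,0,0],"twist": [0,0,0],"grip": 0},{"delta_pos": [0,0,0],"twist": [0,0,0],"grip": 0},{"delta_pos": [0,0,0],"twist": [0,0,0],"grip": 0},{"delta_pos": [0,0,0],"twist": [0,0,0],"grip": 0},{"delta_pos": [0,0,0],"twist": [0,0,0],"grip": 0},{"delta_pos": [0,0,2],"twist": [0,0,0],"grip": 0},{"delta_pos": [0,0,6],"twist": [0,0,0],"grip": 0},{"delta_pos": [0,0,10],"twist": [0,0,0],"grip": 0}])

```text
t: 9.3
position: [0.469, -0.3887, 0.1088]
ee_rot: [-0.001, 0.982, 0.191, -0.001]
force: [0.5, -0.8, -0.1]
finger_gap: 0.0878
```

Request:
arm_command(targets=[{"delta_pos": [0,0,5],"twist": [0,0,0],"grip": 0},{"delta_pos": [1,2,9],"twist": [0,0,-2],"grip": 0},{"delta_pos": [4,4.5,9],"twist": [0,0,-5],"grip": 0},{"delta_pos": [7,8,9],"twist": [0,0,-8],"grip": 0},{"delta_pos": [10,11,9],"twist": [0,0,-11],"grip": 0},{"delta_pos": [13,14,9],"twist": [0,0,-14],"grip": 0},{"delta_pos": [16,17.5,9],"twist": [0,0,-15],"grip": 0},{"delta_pos": [16,17.5,9],"twist": [0,0,-15],"grip": 0}])

```text
t: 10.1
position: [0.6329, -0.2097, 0.1984]
ee_rot: [-0.001, 0.998, 0.063, 0.001]
force: [0.8, 0.1, 0.0]
finger_gap: 0.088
```

Request:
arm_command(targets=[{"delta_pos": [0,0,0],"twist": [0,0,0],"grip": 0},{"delta_pos": [0,0,0],"twist": [0,0,0],"grip": 0}])

```text
t: 10.3
position: [0.6288, -0.2149, 0.1983]
ee_rot: [0.0, 0.998, 0.061, -0.001]
force: [-1.1, 0.4, 0.6]
finger_gap: 0.088
```

```bash
python3 - <<'E'
from h import *
o,s=snap("wrist","w4"); print(o["t"],o["position"],o["ee_rot"],o["qd"].round(3))
i=s["color"][95:275,240:390,::-1]
i=cv2.resize(i,None,fx=3.3,fy=3.3,interpolation=cv2.INTER_CUBIC)
for k in range(0,150,10): cv2.putText(i,str(240+k),(int(k*3.3),8),0,.3,(0,255,0),1)
for k in range(0,180,10): cv2.putText(i,str(95+k),(0,int(k*3.3)+4),0,.3,(0,255,0),1)
cv2.imwrite("pics/w4z.png",i)
o,s=snap("scene")
im=s["color"][140:260,170:320,::-1]; cv2.imwrite("pics/s4z.png",cv2.resize(im,None,fx=4,fy=4))
print([(a["location"],a["p"]) for a in vision.recognise("round_dish",s)])
E
```

```text
10.3 [ 0.62881061 -0.2149324   0.19831731] [ 2.74082118e-05  9.98143490e-01  6.09039188e-02 -5.33769709e-04] [-0.018 -0.007  0.004  0.    -0.     0.003]
[([0.4742, -0.3926, 0.0219], 0.53)]
```

View pics/w4z.png

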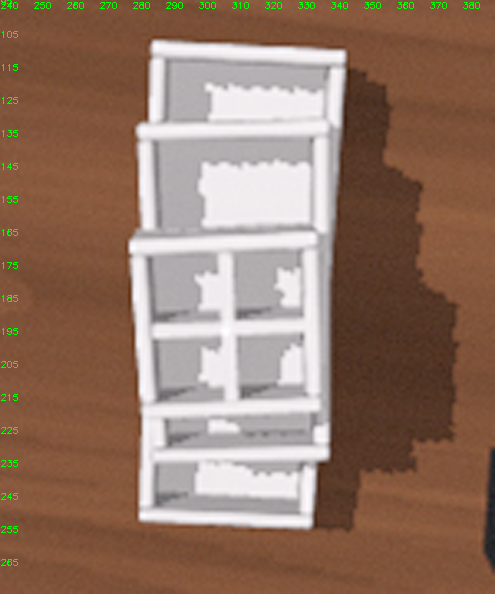

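View pics/s4z.png

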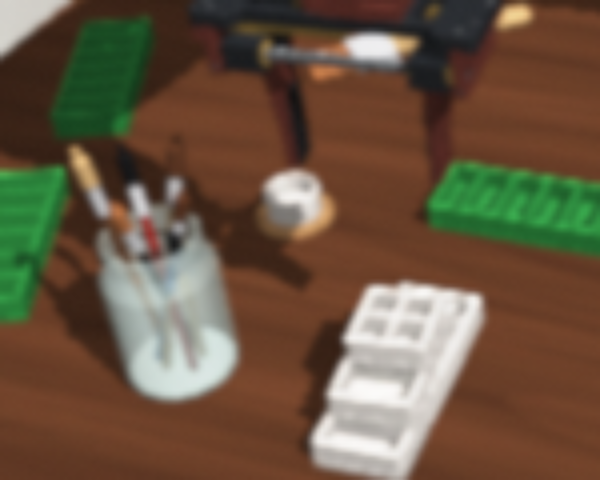

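```bash
cat >> h.py <<'E'
def quad(s,px,z,o):
    P=toplane(s,px,z,o)[:,:2]*1000
    yaw=[np.degrees(np.arctan2(*(v)[::-1])) for v in (P[0]-P[3],P[1]-P[2])]+[np.degrees(np.arctan2(*(v)[::-1]))+90 for v in (P[1]-P[0],P[2]-P[3])]
    print("c",P.mean(0).round(1),"sides",[round(float(np.linalg.norm(P[i]-P[(i+1)%4])),1) for i in range(4)],"yaw",np.round(yaw,1))
E
python3 - <<'E'
from h import *
o,s=snap("wrist");print(o["position"],o["ee_rot"])
quad(s,[(280,168.6),(336.4,166.5),(337.6,217.1),(283.3,219.8)],.072,o)
quad(s,[(281.8,133.5),(341.5,132),(339.4,233.5),(286,233.8)],.048,o)
quad(s,[(286,108),(344.8,111),(334.5,254.4),(282.4,252.3)],.024,o)
E
```

```text
[ 0.6287528  -0.21552692  0.19863875] [-1.22424766e-05  9.98189696e-01  6.01439497e-02 -1.88884000e-04]
c [ 631.  -212.1] sides [55.0, 51.6, 55.4, 52.4] yaw [9.  9.4 9.  9.9]
c [ 634.9 -214.6] sides [61.2, 110.4, 59.7, 109.3] yaw [7.9 7.1 8.3 7.2]
c [ 629.6 -214.7] sides [63.8, 168.5, 63.9, 168.8] yaw [4.1 4.2 4.1 4.4]
```

Request:
arm_command(targets=[{"delta_pos": [0.2,0.3,-4],"twist": [0,0,2.4],"grip": 0},{"delta_pos": [0.2,0.3,-8],"twist": [0,0,2.4],"grip": 0},{"delta_pos": [0.2,0.3,-12],"twist": [0,0,2.4],"grip": 0},{"delta_pos": [0.2,0.3,-14],"twist": [0,0,2.4],"grip": 0},{"delta_pos": [0.2,0.3,-14.4],"twist": [0,0,2.4],"grip": 0},{"delta_pos": [0.2,0.3,-14.4],"twist": [0,0,2.4],"grip": 0},{"delta_pos": [0.2,0.3,-14.4],"twist": [0,0,2.4],"grip": 255},{"delta_pos": [0.2,0.3,-14.4],"twist": [0,0,2.4],"grip": 255}])

```text
t: 11.3
position: [0.633, -0.2121, 0.0566]
ee_rot: [0.001, 0.997, 0.082, 0.001]
force: [0.1, -0.4, -0.4]
finger_gap: 0.0749
```

Request:
arm_command(targets=[{"delta_pos": [0,0,0],"twist": [0,0,0],"grip": 255},{"delta_pos": [0,0,0],"twist": [0,0,0],"grip": 255},{"delta_pos": [0,0,0],"twist": [0,0,0],"grip": 255},{"delta_pos": [0,0,0],"twist": [0,0,0],"grip": 255},{"delta_pos": [0,0,0],"twist": [0,0,0],"grip": 255}], grip_force=20)

```text
t: 11.8
position: [0.632, -0.2114, 0.0554]
ee_rot: [0.0, 0.997, 0.082, 0.0]
force: [-0.8, 0.6, 6.4]
finger_gap: 0.0559
```

Request:
arm_command(targets=[{"delta_pos": [0,0,0.5],"twist": [0,0,0],"grip": 255},{"delta_pos": [0,0,2],"twist": [0,0,0],"grip": 255},{"delta_pos": [0,0,5],"twist": [0,0,0],"grip": 255},{"delta_pos": [0,1,8],"twist": [0,0,0],"grip": 255},{"delta_pos": [0,3,9],"twist": [0,0,1],"grip": 255},{"delta_pos": [0,6,9],"twist": [0,0,2],"grip": 255},{"delta_pos": [0,10,9],"twist": [0,0,3],"grip": 255},{"delta_pos": [0,14,9],"twist": [0,0,4],"grip": 255}])

```text
t: 12.6
position: [0.6308, -0.0691, 0.1445]
ee_rot: [-0.0, 0.993, 0.117, -0.0]
force: [-0.0, -0.1, -1.7]
finger_gap: 0.0559
```

Request:
arm_command(targets=[{"delta_pos": [-0.1,4,0],"twist": [0,0,1],"grip": 255},{"delta_pos": [-0.2,8,0],"twist": [0,0,2],"grip": 255},{"delta_pos": [-0.4,12,0],"twist": [0,0,3],"grip": 255},{"delta_pos": [-0.6,16,0],"twist": [0,0,4],"grip": 255},{"delta_pos": [-0.8,20,0],"twist": [0,0,5],"grip": 255},{"delta_pos": [-0.8,23,0],"twist": [0,0,5],"grip": 255},{"delta_pos": [-0.8,24.3,-3],"twist": [0,0,5],"grip": 255},{"delta_pos": [-0.8,24.3,-6],"twist": [0,0,5],"grip": 255}])

```text
t: 13.4
position: [0.6234, 0.1755, 0.0847]
ee_rot: [-0.001, 0.987, 0.162, 0.001]
force: [0.4, -1.2, -0.9]
finger_gap: 0.0557
```

Request:
arm_command(targets=[{"delta_pos": [0,0,0],"twist": [0,0,0],"grip": 255},{"delta_pos": [0,0,0],"twist": [0,0,0],"grip": 255}])

```text
t: 13.6
position: [0.6224, 0.1721, 0.0842]
ee_rot: [-0.0, 0.987, 0.16, -0.001]
force: [0.4, -0.1, -0.6]
finger_gap: 0.0562
```

```bash
python3 - <<'E'
from h import *
o,s=snap("wrist","w5"); print(o["t"],o["position"],o["ee_rot"],o["finger_gap"])
E
```

```text
13.6 [0.62242803 0.17211918 0.08424502] [-9.41863214e-05  9.87076747e-01  1.60243984e-01 -1.16261542e-03] 0.056193512249849545
```

View pics/w5.png

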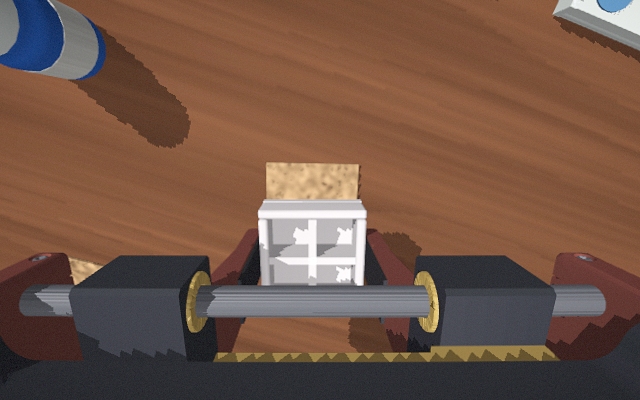

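```bash
python3 - <<'E'
from h import *
o,s=snap("wrist"); p=o["position"]; print(p)
A=toplane(s,[(266.5,163),(360,163.8)],.004,o); B=toplane(s,[(259,209.5),(366,209.5)],p[2]+.0165,o)
for M,h in((A,.038),(B,.028)):
    d=M[1]-M[0]; d/=np.linalg.norm(d); n=np.array([d[1],-d[0],0])  # back direction
    if n[0]>0: n=-n
    print(np.linalg.norm(M[1]-M[0]),np.degrees(np.arctan2(d[1],d[0]))+90, M.mean(0)+n*h)
E
```

```text
[0.62373846 0.17195698 0.08538983]
0.07662355358786622 17.91154960928006 [0.62421466 0.17183281 0.004     ]
0.054647945571004705 18.401587774279605 [0.62259734 0.17178322 0.10188983]
```

Request:
arm_command(targets=[{"delta_pos": [0.1,0,-3],"twist": [0,0,0],"grip": 255},{"delta_pos": [0.1,0,-5.5],"twist": [0,0,0],"grip": 255},{"delta_pos": [0.1,0,-6.9],"twist": [0,0,0],"grip": 255},{"delta_pos": [0.1,0,-7.2],"twist": [0,0,0],"grip": 255},{"delta_pos": [0.1,0,-7.35],"twist": [0,0,0],"grip": 255},{"delta_pos": [0.1,0,-7.4],"twist": [0,0,0],"grip": 255},{"delta_pos": [0.1,0,-7.4],"twist": [0,0,0],"grip": 255}])

```text
t: 14.4
position: [0.6256, 0.1718, 0.0118]
ee_rot: [-0.0, 0.987, 0.16, 0.001]
force: [0.2, 0.7, -1.0]
finger_gap: 0.0557
```

Request:
arm_command(targets=[{"delta_pos": [0,0,-0.05],"twist": [0,0,0],"grip": 255},{"delta_pos": [0,0,-0.1],"twist": [0,0,0],"grip": 255},{"delta_pos": [0,0,-0.15],"twist": [0,0,0],"grip": 255},{"delta_pos": [0,0,-0.15],"twist": [0,0,0],"grip": 255}])

```text
t: 14.8
position: [0.6255, 0.1718, 0.0113]
ee_rot: [-0.0, 0.987, 0.16, 0.001]
force: [-3.4, -0.7, 11.3]
finger_gap: 0.056
```

Firm contact now (11 N). Release and head back to the stack.

Request:
arm_command(targets=[{"delta_pos": [0,0,0.05],"twist": [0,0,0],"grip": 255},{"delta_pos": [0,0,0.05],"twist": [0,0,0],"grip": 0},{"delta_pos": [0,0,0.05],"twist": [0,0,0],"grip": 0},{"delta_pos": [0,0,0.05],"twist": [0,0,0],"grip": 0},{"delta_pos": [0,0,0.05],"twist": [0,0,0],"grip": 0},{"delta_pos": [0,0,0.05],"twist": [0,0,0],"grip": 0},{"delta_pos": [0,0,3],"twist": [0,0,0],"grip": 0},{"delta_pos": [0,0,7],"twist": [0,0,0],"grip": 0}])

```text
t: 15.6
position: [0.6224, 0.1713, 0.0774]
ee_rot: [-0.0, 0.987, 0.16, -0.003]
force: [0.7, -0.1, 0.6]
finger_gap: 0.0878
```

Request:
arm_command(targets=[{"delta_pos": [0,0,4],"twist": [0,0,0],"grip": 0},{"delta_pos": [0,-2,8],"twist": [0,0,0],"grip": 0},{"delta_pos": [0,-6,10.5],"twist": [0,0,-2],"grip": 0},{"delta_pos": [0,-10,10.5],"twist": [0,0,-4],"grip": 0},{"delta_pos": [0,-15,10.5],"twist": [0,0,-6],"grip": 0},{"delta_pos": [0,-20,10.5],"twist": [0,0,-8],"grip": 0},{"delta_pos": [0,-25,10.5],"twist": [0,0,-10],"grip": 0},{"delta_pos": [0,-29,10.5],"twist": [0,0,-11],"grip": 0}])

```text
t: 16.4
position: [0.6243, -0.1211, 0.1841]
ee_rot: [0.0, 0.998, 0.063, 0.0]
force: [-0.2, 0.4, 0.4]
finger_gap: 0.0877
```

Request:
arm_command(targets=[{"delta_pos": [0,-4,0],"twist": [0,0,0],"grip": 0},{"delta_pos": [0.5,-8,0],"twist": [0,0,0],"grip": 0},{"delta_pos": [0.5,-9.5,0],"twist": [0,0,0],"grip": 0},{"delta_pos": [0.5,-9.5,0],"twist": [0,0,0],"grip": 0},{"delta_pos": [0.5,-9.5,0],"twist": [0,0,0],"grip": 0},{"delta_pos": [0.5,-9.5,0],"twist": [0,0,0],"grip": 0}])

```text
t: 17.0
position: [0.6294, -0.2113, 0.184]
ee_rot: [-0.001, 0.998, 0.065, -0.0]
force: [0.4, 0.7, -0.5]
finger_gap: 0.088
```

```bash
python3 - <<'E'
from h import *
o,s=snap("wrist","w6"); print(o["t"],o["position"],o["ee_rot"],o["qd"].round(3))
i=s["color"][95:275,240:390,::-1]
i=cv2.resize(i,None,fx=3.3,fy=3.3,interpolation=cv2.INTER_CUBIC)
for k in range(0,150,10): cv2.putText(i,str(240+k),(int(k*3.3),8),0,.3,(0,255,0),1)
for k in range(0,180,10): cv2.putText(i,str(95+k),(0,int(k*3.3)+4),0,.3,(0,255,0),1)
cv2.imwrite("pics/w6z.png",i)
o,s=snap("scene","s6")
im=s["color"][150:300,170:500,::-1]; cv2.imwrite("pics/s6z.png",cv2.resize(im,None,fx=2.4,fy=2.4))
E
```

```text
17.0 [ 0.62939413 -0.21127224  0.18397601] [-5.96071468e-04  9.97872728e-01  6.51887127e-02 -3.07147451e-04] [ 0.005 -0.004 -0.001 -0.004 -0.003 -0.001]
```

View pics/w6z.png

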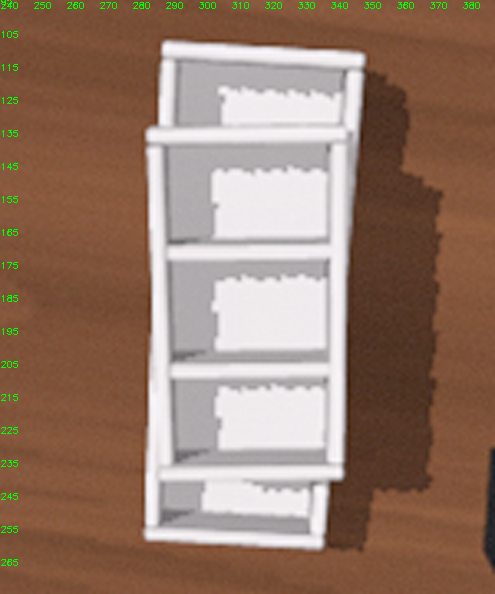

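View pics/s6z.png

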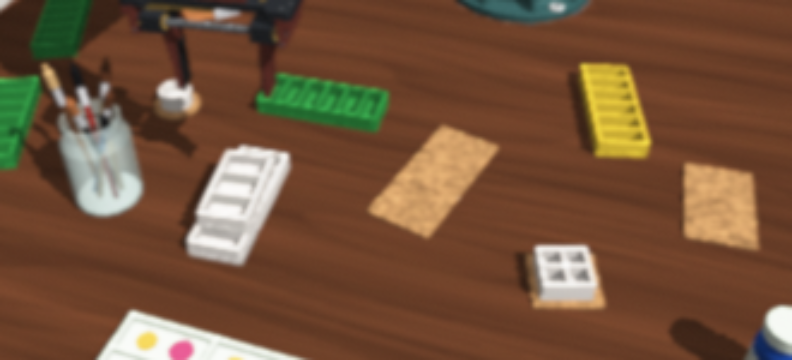

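```bash
python3 - <<'E'
from h import *
o,s=snap("wrist");print(o["position"],o["ee_rot"])
quad(s,[(284.2,134.7),(346.7,133.8),(344.2,238.9),(287.9,239.5)],.048,o)
quad(s,[(289.4,107.7),(350.6,111.7),(337.9,260.8),(283.9,258)],.024,o)
E
```

```text
[ 0.6296057  -0.21146433  0.1841497 ] [-3.17649385e-04  9.97861127e-01  6.53685853e-02 -1.38974230e-04]
c [ 635.2 -214.1] sides [61.2, 109.7, 60.3, 109.6] yaw [8.2 7.8 8.3 8.1]
c [ 629.9 -214.5] sides [63.6, 168.8, 63.8, 169.2] yaw [4.2 4.3 3.9 4.3]
```

Request:
arm_command(targets=[{"delta_pos": [0.5,-0.3,-4],"twist": [0,0,0.6],"grip": 0},{"delta_pos": [0.5,-0.3,-8],"twist": [0,0,0.6],"grip": 0},{"delta_pos": [0.5,-0.3,-12],"twist": [0,0,0.6],"grip": 0},{"delta_pos": [0.5,-0.3,-14.5],"twist": [0,0,0.6],"grip": 0},{"delta_pos": [0.5,-0.3,-15.3],"twist": [0,0,0.6],"grip": 0},{"delta_pos": [0.5,-0.3,-15.3],"twist": [0,0,0.6],"grip": 0},{"delta_pos": [0.5,-0.3,-15.3],"twist": [0,0,0.6],"grip": 255},{"delta_pos": [0.5,-0.3,-15.3],"twist": [0,0,0.6],"grip": 255}], grip_force=25)

```text
t: 17.95
position: [0.6362, -0.2169, 0.0332]
ee_rot: [0.001, 0.998, 0.07, 0.002]
force: [0.2, 0.2, -0.4]
finger_gap: 0.0753
```

Request:
arm_command(targets=[{"delta_pos": [0,0,0],"twist": [0,0,0],"grip": 255},{"delta_pos": [0,0,0],"twist": [0,0,0],"grip": 255},{"delta_pos": [0,0,0],"twist": [0,0,0],"grip": 255},{"delta_pos": [0,0,0],"twist": [0,0,0],"grip": 255},{"delta_pos": [0,0,0],"twist": [0,0,0],"grip": 255}])

```text
t: 18.45
position: [0.6353, -0.2163, 0.0324]
ee_rot: [0.0, 0.998, 0.07, 0.001]
force: [-0.0, 2.4, 6.9]
finger_gap: 0.0599
```

Request:
arm_command(targets=[{"delta_pos": [0,0,0.5],"twist": [0,0,0],"grip": 255},{"delta_pos": [0,0,2],"twist": [0,0,0],"grip": 255},{"delta_pos": [0,0,5],"twist": [0,0,0],"grip": 255},{"delta_pos": [0,1,8],"twist": [0,0,0],"grip": 255},{"delta_pos": [-0.5,3,9],"twist": [0,0,0],"grip": 255},{"delta_pos": [-2,6.5,9],"twist": [0,0,-0.5],"grip": 255},{"delta_pos": [-3,10,9],"twist": [0,0,-1],"grip": 255},{"delta_pos": [-4.5,14,9],"twist": [0,0,-1.5],"grip": 255}])

```text
t: 19.25
position: [0.5886, -0.0746, 0.121]
ee_rot: [-0.0, 0.998, 0.056, -0.0]
force: [0.3, 0.8, -2.2]
finger_gap: 0.06
```

Request:
arm_command(targets=[{"delta_pos": [-1.5,4,0],"twist": [0,0,-0.5],"grip": 255},{"delta_pos": [-3,8,0],"twist": [0,0,-1],"grip": 255},{"delta_pos": [-4.5,12,0],"twist": [0,0,-1.5],"grip": 255},{"delta_pos": [-6,16,0],"twist": [0,0,-2],"grip": 255},{"delta_pos": [-7.5,20,0],"twist": [0,0,-2.5],"grip": 255},{"delta_pos": [-9,24,0],"twist": [0,0,-3],"grip": 255},{"delta_pos": [-10.5,28,0],"twist": [0,0,-3.1],"grip": 255},{"delta_pos": [-12,32,0],"twist": [0,0,-3.1],"grip": 255}])

```text
t: 20.05
position: [0.4672, 0.2454, 0.1209]
ee_rot: [0.0, 1.0, 0.03, -0.001]
force: [1.2, -0.4, -2.2]
finger_gap: 0.0599
```

Request:
arm_command(targets=[{"delta_pos": [-1,4,0],"twist": [0,0,0],"grip": 255},{"delta_pos": [-2,7,0],"twist": [0,0,0],"grip": 255},{"delta_pos": [-2.4,8.7,-1],"twist": [0,0,0],"grip": 255},{"delta_pos": [-2.4,8.7,-3],"twist": [0,0,0],"grip": 255},{"delta_pos": [-2.4,8.7,-3],"twist": [0,0,0],"grip": 255},{"delta_pos": [-2.4,8.7,-3],"twist": [0,0,0],"grip": 255},{"delta_pos": [-2.4,8.7,-3],"twist": [0,0,0],"grip": 255}])

```text
t: 20.75
position: [0.4457, 0.3305, 0.0918]
ee_rot: [-0.0, 1.0, 0.029, 0.0]
force: [0.0, 0.3, -2.8]
finger_gap: 0.0603
```

```bash
python3 - <<'E'
from h import *
o,s=snap("wrist","w7"); print(o["t"],o["position"],o["ee_rot"],o["finger_gap"])
E
```

```text
20.75 [0.44567077 0.33051223 0.09176118] [-1.50257642e-04  9.99568255e-01  2.93808256e-02  2.21294094e-04] 0.06029173733116425
```

View pics/w7.png

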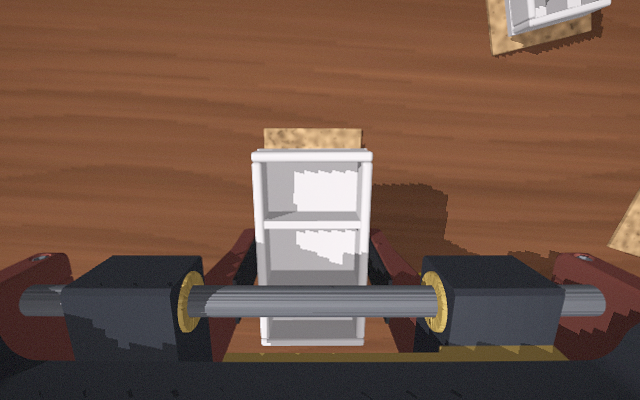

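```bash
python3 - <<'E'
from h import *
o,s=snap("wrist"); p=o["position"]; print(p)
A=toplane(s,[(264.5,128.5),(362,128)],.004,o); B=toplane(s,[(252.5,152.5),(372,152.5)],p[2]+.016,o)
for M,h in((A,.066),(B,.056)):
    d=M[1]-M[0]; d/=np.linalg.norm(d); n=np.array([d[1],-d[0],0])
    if n[0]>0: n=-n
    print(np.linalg.norm(M[1]-M[0]),np.degrees(np.arctan2(d[1],d[0]))+90, M.mean(0)+n*h)
E
```

```text
[0.44598781 0.33055635 0.0918984 ]
0.07972618023971284 3.6309047186879724 [0.44630197 0.32969329 0.004     ]
0.058365908657873306 3.3459728955973134 [0.44547495 0.33084586 0.1078984 ]
```

Request:
arm_command(targets=[{"delta_pos": [0,0,-3],"twist": [0,0,0],"grip": 255},{"delta_pos": [0,0,-6],"twist": [0,0,0],"grip": 255},{"delta_pos": [0,0,-7.3],"twist": [0,0,0],"grip": 255},{"delta_pos": [0,0,-7.7],"twist": [0,0,0],"grip": 255},{"delta_pos": [0,0,-7.8],"twist": [0,0,0],"grip": 255},{"delta_pos": [0,0,-7.85],"twist": [0,0,0],"grip": 255},{"delta_pos": [0,0,-7.9],"twist": [0,0,0],"grip": 255},{"delta_pos": [0,0,-7.9],"twist": [0,0,0],"grip": 255}])

```text
t: 21.65
position: [0.4462, 0.331, 0.0129]
ee_rot: [-0.0, 1.0, 0.03, 0.001]
force: [-0.7, -0.1, -1.3]
finger_gap: 0.06
```

Request:
arm_command(targets=[{"delta_pos": [0,0,-0.05],"twist": [0,0,0],"grip": 255},{"delta_pos": [0,0,-0.1],"twist": [0,0,0],"grip": 255},{"delta_pos": [0,0,-0.1],"twist": [0,0,0],"grip": 255}])

```text
t: 21.95
position: [0.4461, 0.331, 0.0124]
ee_rot: [-0.0, 1.0, 0.03, 0.001]
force: [-2.3, -0.8, 7.0]
finger_gap: 0.0595
```

Contact. Release and go back for the long palette.

Request:
arm_command(targets=[{"delta_pos": [0,0,0.03],"twist": [0,0,0],"grip": 255},{"delta_pos": [0,0,0.03],"twist": [0,0,0],"grip": 0},{"delta_pos": [0,0,0.03],"twist": [0,0,0],"grip": 0},{"delta_pos": [0,0,0.03],"twist": [0,0,0],"grip": 0},{"delta_pos": [0,0,0.03],"twist": [0,0,0],"grip": 0},{"delta_pos": [0,0,0.03],"twist": [0,0,0],"grip": 0},{"delta_pos": [0,0,3],"twist": [0,0,0],"grip": 0},{"delta_pos": [0,0,7],"twist": [0,0,0],"grip": 0}])

```text
t: 22.75
position: [0.4438, 0.3296, 0.0799]
ee_rot: [0.001, 1.0, 0.03, -0.002]
force: [0.1, 1.3, 0.9]
finger_gap: 0.0879
```

Request:
arm_command(targets=[{"delta_pos": [0,0,4],"twist": [0,0,0],"grip": 0},{"delta_pos": [0,-2,7],"twist": [0,0,0],"grip": 0},{"delta_pos": [1.5,-6,7],"twist": [0,0,0],"grip": 0},{"delta_pos": [3,-10,7],"twist": [0,0,0],"grip": 0},{"delta_pos": [5,-14.5,7],"twist": [0,0,0],"grip": 0},{"delta_pos": [6.5,-19,7],"twist": [0,0,0.5],"grip": 0},{"delta_pos": [8,-23.5,7],"twist": [0,0,0.8],"grip": 0},{"delta_pos": [10,-28,7],"twist": [0,0,0.8],"grip": 0}])

```text
t: 23.55
position: [0.5453, 0.0489, 0.1511]
ee_rot: [-0.0, 0.999, 0.037, -0.0]
force: [1.8, 1.0, -0.4]
finger_gap: 0.0879
```

Request:
arm_command(targets=[{"delta_pos": [1.5,-4.5,0],"twist": [0,0,0],"grip": 0},{"delta_pos": [3,-9,0],"twist": [0,0,0],"grip": 0},{"delta_pos": [4.5,-13.5,0],"twist": [0,0,0],"grip": 0},{"delta_pos": [6,-18,0],"twist": [0,0,0],"grip": 0},{"delta_pos": [7.5,-22,0],"twist": [0,0,0],"grip": 0},{"delta_pos": [8.5,-26.5,0],"twist": [0,0,0],"grip": 0},{"delta_pos": [8.5,-26.5,0],"twist": [0,0,0],"grip": 0},{"delta_pos": [8.5,-26.5,0],"twist": [0,0,0],"grip": 0}])

```text
t: 24.35
position: [0.6303, -0.2151, 0.1505]
ee_rot: [-0.0, 0.999, 0.035, -0.0]
force: [-0.8, 0.3, 0.5]
finger_gap: 0.088
```

Request:
arm_command(targets=[{"delta_pos": [0,0,0],"twist": [0,0,0],"grip": 0},{"delta_pos": [0,0,0],"twist": [0,0,0],"grip": 0}])

```text
t: 24.55
position: [0.6301, -0.2126, 0.151]
ee_rot: [-0.0, 0.999, 0.037, -0.0]
force: [0.7, 0.7, -0.3]
finger_gap: 0.0876
```

```bash
python3 - <<'E'
from h import *
o,s=snap("wrist","w8"); print(o["t"],o["position"],o["ee_rot"],o["qd"].round(3))
i=s["color"][95:285,240:390,::-1]
i=cv2.resize(i,None,fx=3,fy=3,interpolation=cv2.INTER_CUBIC)
for k in range(0,150,10): cv2.putText(i,str(240+k),(int(k*3),8),0,.3,(0,255,0),1)
for k in range(0,190,10): cv2.putText(i,str(95+k),(0,int(k*3)+4),0,.3,(0,255,0),1)
cv2.imwrite("pics/w8z.png",i)
for a in vision.trace("long_palette",s)[:2]: print(a["p"],rect(s,a["region"],.024,o))
o,s=snap("scene","s8")
im=s["color"][150:300,170:500,::-1]; cv2.imwrite("pics/s8z.png",cv2.resize(im,None,fx=2.4,fy=2.4))
E
```

```text
24.55 [ 0.63011643 -0.21263555  0.15100615] [-4.11560625e-04  9.99305561e-01  3.72567122e-02 -4.03689618e-04] [ 0.005 -0.004 -0.005 -0.003 -0.001 -0.   ]
0.74 (((446.42388916015625, -189.12942504882812), (39.27627182006836, 168.48777770996094), 3.02732253074646), np.int64(3237))
0.72 (((630.21337890625, -213.17242431640625), (169.77784729003906, 65.80697631835938), 4.162387847900391), np.int64(10825))
```

View pics/w8z.png

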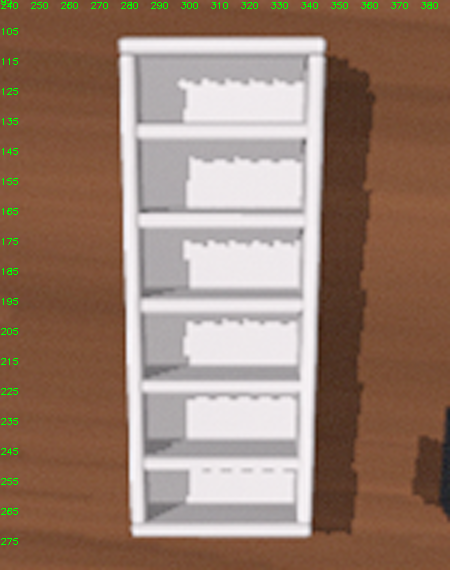

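View pics/s8z.png

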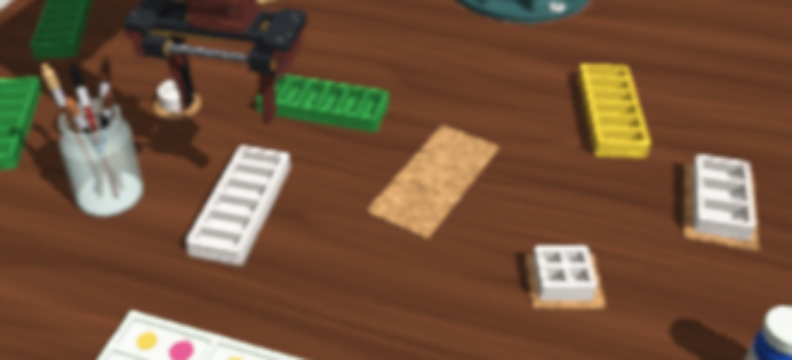

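Request:
arm_command(targets=[{"delta_pos": [0,0,-4],"twist": [0,0,0],"grip": 0},{"delta_pos": [0,0,-8],"twist": [0,0,0],"grip": 0},{"delta_pos": [0,0,-11],"twist": [0,0,0],"grip": 0},{"delta_pos": [0,0,-13],"twist": [0,0,0],"grip": 0},{"delta_pos": [0,0,-14],"twist": [0,0,0],"grip": 0},{"delta_pos": [0,0,-14.2],"twist": [0,0,0],"grip": 0},{"delta_pos": [0,0,-14.2],"twist": [0,0,0],"grip": 255},{"delta_pos": [0,0,-14.2],"twist": [0,0,0],"grip": 255}], grip_force=35)

```text
t: 25.5
position: [0.6318, -0.2147, 0.0106]
ee_rot: [0.0, 0.999, 0.037, 0.001]
force: [0.4, 0.3, 0.2]
finger_gap: 0.0752
```

Request:
arm_command(targets=[{"delta_pos": [0,0,0],"twist": [0,0,0],"grip": 255},{"delta_pos": [0,0,0],"twist": [0,0,0],"grip": 255},{"delta_pos": [0,0,0],"twist": [0,0,0],"grip": 255},{"delta_pos": [0,0,0],"twist": [0,0,0],"grip": 255},{"delta_pos": [0,0,0],"twist": [0,0,0],"grip": 255}])

```text
t: 26.0
position: [0.6315, -0.2146, 0.0104]
ee_rot: [0.0, 0.999, 0.037, 0.001]
force: [-0.3, 1.2, 5.7]
finger_gap: 0.0637
```

Request:
arm_command(targets=[{"delta_pos": [0,0,0.4],"twist": [0,0,0],"grip": 255},{"delta_pos": [0,0,1.5],"twist": [0,0,0],"grip": 255},{"delta_pos": [0,0,4],"twist": [0,0,0],"grip": 255},{"delta_pos": [0,1,7],"twist": [0,0,0],"grip": 255},{"delta_pos": [-1,3,8],"twist": [0,0,-2],"grip": 255},{"delta_pos": [-3,6,8],"twist": [0,0,-5],"grip": 255},{"delta_pos": [-5,9,8],"twist": [0,0,-8],"grip": 255},{"delta_pos": [-7,12,8],"twist": [0,0,-11],"grip": 255}])

```text
t: 26.8
position: [0.5596, -0.0934, 0.0897]
ee_rot: [-0.0, 0.998, -0.061, 0.0]
force: [0.2, 0.5, -2.9]
finger_gap: 0.0636
```

Request:
arm_command(targets=[{"delta_pos": [-2,3,0],"twist": [0,0,-3],"grip": 255},{"delta_pos": [-4,6,0],"twist": [0,0,-5],"grip": 255},{"delta_pos": [-5.4,8.3,0],"twist": [0,0,-6.6],"grip": 255},{"delta_pos": [-5.4,8.8,0],"twist": [0,0,-6.6],"grip": 255},{"delta_pos": [-5.4,8.8,0],"twist": [0,0,-6.6],"grip": 255},{"delta_pos": [-5.4,8.8,0],"twist": [0,0,-6.6],"grip": 255}])

```text
t: 27.4
position: [0.5081, -0.007, 0.0896]
ee_rot: [0.0, 0.993, -0.117, 0.001]
force: [-0.2, 0.5, -3.6]
finger_gap: 0.0637
```

```bash
python3 - <<'E'
from h import *
o,s=snap("wrist","w9"); print(o["t"],o["position"],o["ee_rot"],o["finger_gap"],o["force"])
E
```

```text
27.4 [ 0.50807193 -0.00704471  0.08961357] [ 1.56183629e-04  9.93184575e-01 -1.16547604e-01  1.01564059e-03] 0.06374121859501197 [-0.16869292  0.52002087 -3.56558316]
```

View pics/w9.png

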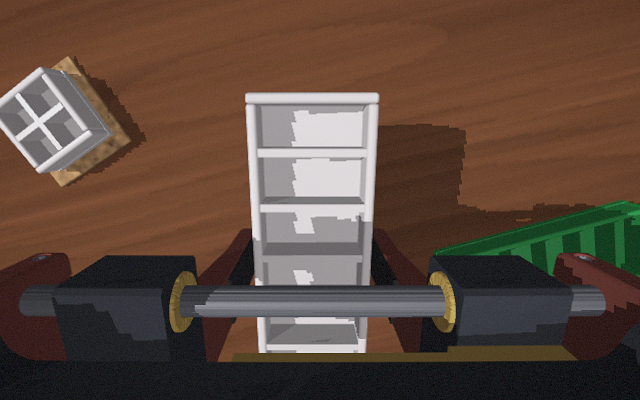

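```bash
python3 - <<'E'
from h import *
o,s=snap("wrist"); p=o["position"]; print(p)
M=toplane(s,[(245.5,94),(379,94)],p[2]+.0135,o)
d=M[1]-M[0]; d/=np.linalg.norm(d); n=np.array([d[1],-d[0],0])
if n[0]>0: n=-n
print(np.linalg.norm(M[1]-M[0]),np.degrees(np.arctan2(d[1],d[0]))+90, M.mean(0)+n*.085)
E
```

```text
[ 0.50808081 -0.00727653  0.08950359]
0.06334927160867145 -13.425477885324554 [ 0.50585742 -0.00645589  0.10300359]
```

Palette centre (0.506,−0.006), yaw −13.4°, matches the mat at (0.507,−0.007). Lower it.

Request:
arm_command(targets=[{"delta_pos": [0,0,-3],"twist": [0,0,0],"grip": 255},{"delta_pos": [0,0,-5.5],"twist": [0,0,0],"grip": 255},{"delta_pos": [0,0,-6.8],"twist": [0,0,0],"grip": 255},{"delta_pos": [0,0,-7.2],"twist": [0,0,0],"grip": 255},{"delta_pos": [0,0,-7.4],"twist": [0,0,0],"grip": 255},{"delta_pos": [0,0,-7.5],"twist": [0,0,0],"grip": 255},{"delta_pos": [0,0,-7.55],"twist": [0,0,0],"grip": 255},{"delta_pos": [0,0,-7.55],"twist": [0,0,0],"grip": 255}])

```text
t: 28.3
position: [0.5074, -0.0065, 0.0144]
ee_rot: [0.0, 0.993, -0.117, 0.001]
force: [0.4, -0.9, -0.9]
finger_gap: 0.064
```

Request:
arm_command(targets=[{"delta_pos": [0,0,-0.05],"twist": [0,0,0],"grip": 255},{"delta_pos": [0,0,-0.1],"twist": [0,0,0],"grip": 255},{"delta_pos": [0,0,-0.1],"twist": [0,0,0],"grip": 255}])

```text
t: 28.6
position: [0.5074, -0.0065, 0.0143]
ee_rot: [0.0, 0.993, -0.117, 0.001]
force: [-2.5, -0.6, 13.0]
finger_gap: 0.0637
```

Request:
arm_command(targets=[{"delta_pos": [0,0,0.05],"twist": [0,0,0],"grip": 255},{"delta_pos": [0,0,0.05],"twist": [0,0,0],"grip": 0},{"delta_pos": [0,0,0.05],"twist": [0,0,0],"grip": 0},{"delta_pos": [0,0,0.05],"twist": [0,0,0],"grip": 0},{"delta_pos": [0,0,0.05],"twist": [0,0,0],"grip": 0},{"delta_pos": [0,0,0.05],"twist": [0,0,0],"grip": 0},{"delta_pos": [0,0,3],"twist": [0,0,0],"grip": 0},{"delta_pos": [0,0,7],"twist": [0,0,0],"grip": 0}])

```text
t: 29.4
position: [0.5046, -0.006, 0.0816]
ee_rot: [-0.0, 0.993, -0.117, -0.003]
force: [0.2, 0.0, -0.0]
finger_gap: 0.0879
```

Request:
arm_command(targets=[{"delta_pos": [0,0,4],"twist": [0,0,0],"grip": 0},{"delta_pos": [0,0,8],"twist": [0,0,0],"grip": 0},{"delta_pos": [0,0,12],"twist": [0,0,0],"grip": 0},{"delta_pos": [0,0,16],"twist": [0,0,0],"grip": 0},{"delta_pos": [0,0,19],"twist": [0,0,0],"grip": 0},{"delta_pos": [0,0,19],"twist": [0,0,0],"grip": 0},{"delta_pos": [0,0,19],"twist": [0,0,0],"grip": 0},{"delta_pos": [0,0,19],"twist": [0,0,0],"grip": 0}])

```text
t: 30.2
position: [0.5055, -0.0061, 0.2711]
ee_rot: [-0.0, 0.993, -0.117, -0.001]
force: [-0.1, 0.2, -0.1]
finger_gap: 0.0877
```

```bash
python3 - <<'E'
from h import *
T=[("round",(.4705,-.3903),0),("square",(.6238,.172),18.3),("oblong",(.4462,.3305),3.6),("long",(.5072,-.007),-13.4)]
for n in("wrist","scene","side"):
    o,s=snap(n,"e_"+n); print(o["t"],o["position"])
    for q in ["round_dish","square_palette","oblong_palette","long_palette"]:
        for a in vision.trace(q,s)[:2]:
            # recentre using top plane only valid for vertical-ish view
            print(n,q,round(a["p"],2),np.round(np.array(rect(s,a["region"],.028,o)[0][0]),1))
    f=3; s["intrinsics"]=np.diag([f,f,1])@s["intrinsics"]
    im=cv2.resize(s["color"][:,:,::-1],None,fx=f,fy=f,interpolation=cv2.INTER_CUBIC)
    S={"square":(.056,.056,.076,.076),"oblong":(.112,.06,.132,.08),"long":(.17,.064,.19,.084)}
    for k,c,y in T:
        if k=="round": draw(im,s,circ(c,.022,.028),(0,0,255),o);draw(im,s,circ(c,.032,.004),(255,0,0),o)
        else:
            a,b,m,l=S[k]; draw(im,s,box(c,y,a,b,.028),(0,0,255),o); draw(im,s,box(c,y,m,l,.004),(255,0,0),o)
    x0,y0,w,h={"scene":(230,170,265,120),"side":(205,170,160,180),"wrist":(120,0,260,195)}[n]
    cv2.imwrite(f"pics/e_{n}_o.png",im[y0*f:(y0+h)*f,x0*f:(x0+w)*f])
E
```

```text
30.2 [ 0.50550806 -0.00614617  0.27109393]
wrist round_dish 0.97 [ 472.6 -380.1]
wrist square_palette 0.92 [622.7 167.5]
wrist oblong_palette 0.93 [480.4 324.4]
wrist oblong_palette 0.41 [ 472.5 -380.5]
wrist long_palette 0.96 [506.   -4.7]
wrist long_palette 0.96 [280.2 170.8]
30.45 [ 0.50608454 -0.00625807  0.27154137]
scene round_dish 0.56 [ 482.4 -383.5]
scene square_palette 0.74 [635.1 170.9]
scene oblong_palette 0.65 [ 583.9 -446.9]
scene oblong_palette 0.61 [458.9 328.2]
scene long_palette 0.79 [ 601.4 -571.7]
scene long_palette 0.66 [329.  187.4]
30.7 [ 0.50662408 -0.00632479  0.27246833]
side round_dish 0.62 [ 463.9 -380.5]
side square_palette 0.82 [615.7 179.2]
side oblong_palette 0.82 [440.7 336.8]
side long_palette 0.95 [500.8   3.4]
side long_palette 0.86 [ 577.6 -568.2]
```

View pics/e_scene_o.png

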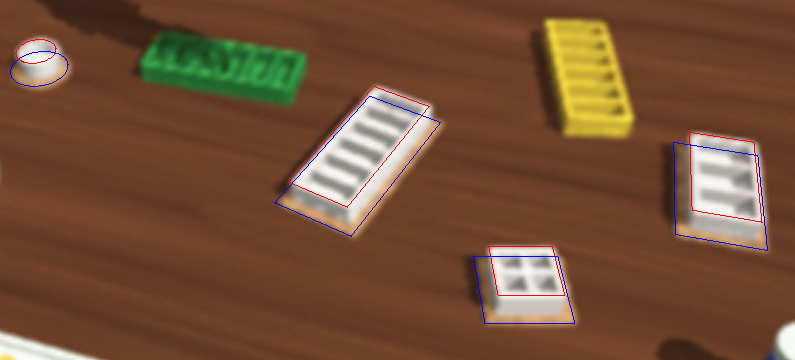

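View pics/e_side_o.png

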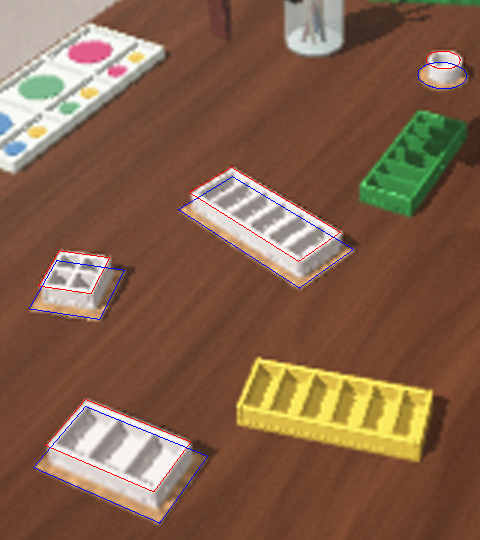

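View pics/e_wrist.png

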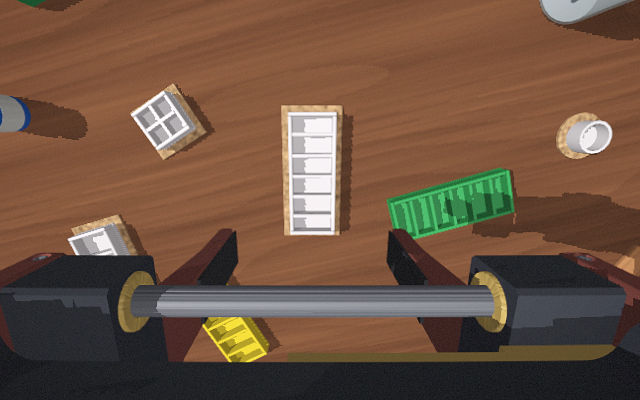

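The scene and side overlays show each piece's expected outline sitting on its mat within about 3 mm. The wrist view shows the long palette central on its mat and nothing near the fingers. Handing in.

```bash
python3 - <<'E'
from h import *
o=arm.get_obs(); print(o["t"],o["qd"].round(3),o["force"])
print(job.close_job())
E
```

```text
30.95 [-0.001 -0.002  0.002  0.    -0.    -0.001] [-4.00881682e-01 -4.53035322e-01 -1.91439071e-04]
the job is handed in; nothing more can be done
None
```

I unstacked the four pieces from the top down (round, square, oblong, long) and set each on its own mat. Each was lowered until the wrist force showed contact, then released. I handed the job in at about 31 s of the 109 s allowed; no verdict is reported.

**Last checks:**
- **Position:** overlays on the scene and side pictures put every piece upright, within about 3 mm of its mat's centre and in line with its sides. For the square, oblong and long pieces, wrist measurements before lowering put the sides within about 0.5° of the mat's.
- **Arm:** it was at rest with the gripper open and raised to about 0.27 m, and the force reading was near zero.
- **Jar and pot:** the arm stayed clear of both. They look unmoved, but I judged that by eye and did not re-measure them.

**Readings that disagreed:**
- **Centres from the trace network:** in the last pictures these differ from the expected positions by up to about 16 mm in the scene and side views, more for the oblong piece. The wrist view is off by up to 10 mm, and by 34 mm for the oblong piece, which the gripper partly hid. The slanted views include the pieces' sidewalls, so I relied on the overlays. The network also gave a few false hits on the green and yellow trays, which I ignored.
- **Jar position:** the wrist and scene pictures differed by about 10 mm. I kept clearance for both.

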